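# Put the film cassettes away from the developing tray

### The job

Put away the four film cassettes lying in the small white developing tray: pull the chest's drawer open, lift the tray by the hold on its back wall, bring it over the open drawer and tip it so that all four slide off over the pouring lip into the drawer. Set the empty tray back level on its rubber mat and push the drawer fully shut, leaving the other things on the bench where they are.

Things in the scene. Friction and masses are not known exactly. Their poses are not given: they have to be found in the camera images.
- drawer (a joint): the chest's single drawer: 0 = shut, front flush; grows in metres as it is pulled out, stop at 0.16. About 1 N of friction; stays where it is left; may start up to 20 mm ajar. Inside it is 199 mm front to back, 234 mm wide, 50 mm deep; walls 8 mm thick; its front is 69 mm tall and ends 81 mm above the bench
- drawer_handle (a point): middle of the drawer's bar handle: a level round steel bar, 11 mm thick, 111 mm long, its axis 35 mm in front of the drawer's face (29 mm clear behind the bar) and 29 mm below the chest's top (66 mm above the bench). Two 8 mm stems carry it, 43 mm either side of the middle. Axes as drawer_in: the bar runs along y
- drawer_in (a point): centre of the drawer's inner floor (20 mm above the bench), moving with the drawer. Axes: -x out of the chest towards the handle (the way it pulls out), y across, z up. Drawer front: inner face at x = -0.0995, outer face at x = -0.1215; beyond x = (joint value) - 0.1215 the drawer is under the chest's top
- chest: low wooden chest with one drawer, fixed, at the robot's left with its front towards the robot's right; 250 mm deep, 280 mm wide, 95 mm tall; boxes of paper and a small can stand on the back half of its top. Origin: centre of its underside; -x is its front
- mat: black ribbed rubber mat, fixed, 280 (along its x) x 240 x 3 mm thick. Origin: centre of its underside
- tray_centre (a point): middle of the white plastic developing tray on the mat, 20 mm above its underside. 0.13 to 0.19 kg, floor 170 x 120 mm, 4 mm thick, walls 41 mm tall leaning out 12 degrees. Axes: +x to the low pouring lip (slopes up 28 degrees), -x to the back wall with its hold, z up. Cassettes slide in it from 14 to 20 degrees of slope, so tip the tray 55 to 65 degrees to send all over the lip
- tray_hold (a point): grasp point on the tray's back wall: the moulded hold there, 10 mm thick, 80 mm wide, leaning out by 12 degrees (going up it leans to the tray's -x). Its top edge is 48 mm above the tray's underside, 14 mm above this point. No cassette lies within 25 mm of the wall inside. Axes as tray_centre
- tray_lip (a point): middle of the free edge of the tray's pouring lip; edge 126 mm wide, 112 mm ahead of tray_centre along x and 17 mm above the tray's underside. Axes as tray_centre
- cassette1_c (a point): centre of one of four 35 mm film cassettes lying loose in the tray: steel drum 25 mm thick and 44 mm long with black ends, a 6 mm spool end at +x, and a flat lip 3 mm thick along one side; 25 g. x is its long axis
- cassette2_c (a point): another of the four film cassettes, the same as cassette1_c
- cassette3_c (a point): another of the four film cassettes, the same as cassette1_c
- cassette4_c (a point): another of the four film cassettes, the same as cassette1_c
- tank: lidded black film developing tank, 104 mm across, 126 mm tall. Not part of the job. Origin: centre of its underside
- graduate: clear plastic measuring beaker, 60 mm across, 125 mm tall. Not part of the job. Origin: centre of its underside
- loupe: small grey magnifier, 46 mm across, 46 mm tall. Not part of the job. Origin: centre of its underside
- film_can: small black lidded film can standing on the bench, 34 mm across, 51 mm tall. Not part of the job. Origin: centre of its underside
Not all that is in view belongs to the job. What is shaped like the part that bears cassette3_c but orange is not meant. Leave any green look-alike of the part that bears cassette2_c alone.

How it is judged:
By the outcome, as a careful person would: the job done as asked, in the order asked, and still so for the second after the job is handed in, with the robot touching nothing.
It also fails if it takes over 72 s, if anything falls off the work surface, if the arm or the gripper's body presses on something with over 40 N, if the wrist force passes 120 N, or if a joint passes its speed limit or range.

### The arm

A 7-joint arm with a two-finger parallel gripper is mounted at the origin on the work surface. World frame = base frame: x ahead of the robot, y to its left, z up, the work surface at z = 0. Lengths are in m, angles in degrees, forces in N, time in s.
With the tool pointing down it reaches from about 0.35 to 0.9 m from the base axis. Payload 19.9 kg.
Tool frame: the origin (TCP) lies midway between the tips of the shut fingers; the grasp point (between the pads) lies 19 mm behind it (bot.tcp_to_grasp is the distance from the TCP to the grasp point, in m); z points along the fingers, y is the line along which they close (so a half turn about z gives the same grasp; the last joint's range is limited). The gripper opens to 94 mm and grips with 3 to 60 N. Pads are 16 mm wide; open, the fingers measure 119 mm over their backs; the gripper's body (75 mm by 177 mm) begins 78 mm behind the grasp point.
Start: joints at [-68.325, 23.915, -0.59, 92.452, 0.269, 63.638, -3.037], TCP at [0.255, 0.571, 0.172] pointing down, gripper open.
Joint ranges: [-161.28, 161.28], [-22.2, 115.67], [-73.04, 71.86], [3.21, 147.25], [-68.34, 248.33], [10.77, 114.83], [-161.83, 161.83]. Speed limits (degrees/s): [108.29, 108.29, 136.94, 136.94, 172.46, 172.46, 172.46].

### API

Orientations are given as a 3x3 rotation matrix whose columns are the frame's x, y, z axes.
In Python, from workcell import readout, get_image, camera_info, job, bot gives the robot as it stands.
- The arm moves only by the tool servo_tool, never from a script. Its argument "plan" is a list of rows, each a list of 7 numbers: the shift along the tool's x, y, z in m, then the turn, a rotation vector about the tool's x, y, z in rad, then the opening, from -1 (shut) to 1 (fully open), so that 0 is half open. A call has 1 to 20 rows; each row is the pose to reach, as a shift and turn from the pose commanded when the call began, along the tool's axes at that moment; what a row does not reach only later rows make up. A row lasts 1/8 s, in which the tool goes at most 62.5 mm and 10.7 degrees, less where a joint would pass 70% of its speed; a pose out of reach is approached as far as the arm can. A call with a gripper value outside its range is refused whole. The fingers move at their own pace and stop on an object; "newtons" is the grip in N (left out, the last holds). Time passes only in rows, so rows that repeat a pose let the fingers close. It gives the time, the measured TCP pose, the force, the opening and the grip force at its end, in the units of the state.
- readout.get_obs(): the state, without advancing time (a new reading comes with each control period).
- get_image(name): name is "scene" or "top"; returns the picture (384x512x3 uint8, red, green, blue); there is no depth.
- camera_info(name): a dict with "intrinsics" (3x3 intrinsics, pixels), "R" (3x3) and "t" (3): a world point X has camera coordinates R X + t. Camera axes: x right, y down, z forward; pixel columns grow to the right and rows downward; lengths in m; the calibration is good to about 2 mm. A picture is of the moment at which its call begins. camera_info takes no time and is no camera call.
- job.sign_off(): hands the job in; it is judged then, once.
The state is a dict: "t": time; "q": joint angles; "joint_velocities": joint speeds; "joint_torque": joint torques, N m; "tcp_pos": TCP position; "ee_rot": TCP orientation; "force": force on the tool from outside, world axes, zero at the start; "ft_torque": the same for the moment, N m; "grip_width": finger opening in m; "grasp_force": force on a finger pad.
Only numpy, scipy, OpenCV 4.12 (cv2) and the standard library are available. Lean on these libraries where they do the work, as an engineer would, in place of code of your own. Each camera call takes 0.05 s, during which the arm holds its last target. There are 200 camera calls.

## Working session

There is one attempt and no reset: what is moved stays moved. The work goes in short steps, Python scripts to look and compute and a tool call to move; the robot and the scene stay as the last step left them, time stands still between calls to the robot, and variables do not carry over. Pictures are saved under pics/ and viewed, at most 10 in all, crops included, and the job is handed in when it is done.

Besides the shell and the picture viewer there is one more tool, called after "Emit:" as name(argument=value, ...), one argument or row to a line, values as JSON. servo_tool: Moves the arm, as the interface text tells. Its arguments: {"type":"object","properties":{"plan":{"type":"array"},"newtons":{"type":"number"}},"required":["plan"]}

```bash
mkdir -p pics; ls
python3 - <<'E'
from workcell import readout,get_image,camera_info,bot
import cv2
print({k:v for k,v in readout.get_obs().items() if k in('t','q','tcp_pos','ee_rot','force','grip_width')},bot.tcp_to_grasp)
for n in('scene','top'):
    im=get_image(n);cv2.imwrite(f'pics/{n}0.png',cv2.resize(im[:,:,::-1],(800,600),interpolation=cv2.INTER_CUBIC));cv2.imwrite(f'pics/{n}0raw.png',im[:,:,::-1]);c=camera_info(n);print(c['intrinsics'],-c['R'].T@c['t'],c['R'])
E
```

```text
pics
{'t': 0.0, 'q': array([-68.32492681,  23.94690597,  -0.59080851,  92.48513011,
         0.2677595 ,  63.63739534,  -3.03378376]), 'tcp_pos': array([0.25457094, 0.57035542, 0.17124049]), 'ee_rot': array([[-9.13192194e-01,  4.07528937e-01, -4.26413437e-04],
       [ 4.07529155e-01,  9.13191523e-01, -1.10854791e-03],
       [-6.23682157e-05, -1.18609321e-03, -9.99999295e-01]]), 'force': array([ 0.36067503, -0.55120857,  0.75446323]), 'grip_width': 0.09384961848735128} 0.0188
[[452.27112496   0.         250.35020757]
 [  0.         452.27112496 190.10290446]
 [  0.           0.           1.        ]] [ 1.38614776 -1.11431533  0.8973396 ] [[ 0.83609128  0.54855637 -0.00610523]
 [ 0.28152525 -0.43859    -0.85345319]
 [-0.47084488  0.71184599 -0.52113375]]
[[359.82701144   0.         259.1047272 ]
 [  0.         359.82701144 191.87226781]
 [  0.           0.           1.        ]] [ 0.52300315 -0.00417894  1.12807294] [[ 0.01554169 -0.99987222 -0.0037429 ]
 [-0.99549353 -0.01512319 -0.09361577]
 [ 0.09354721  0.00518098 -0.99560136]]
```

View pics/scene0.png

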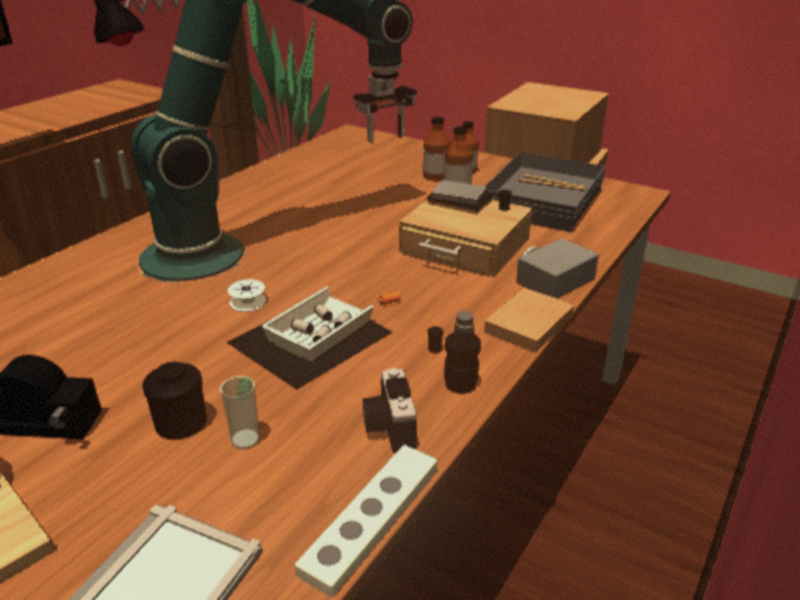

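View pics/top0.png

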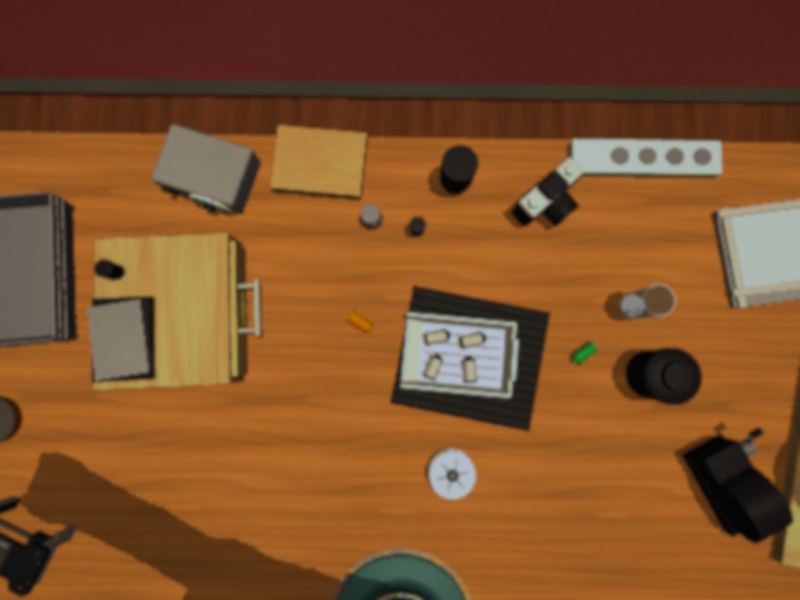

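The scene view shows the chest with its handle at (440,245), and the tray at (318,325) with the lip towards the chest. In the top view the handle is at (258,307), the tray at (460,355) with its lip on the left and hold on the right (516,355), and the mat under it.

Cassette candidates in the top view:
- **In the tray (wanted):** (436,337), (472,340), (432,367), (469,370).
- **On the bench (leave alone):** orange at (360,321), green at (585,352).

Next is one close crop to check this choice.

```bash
cat > h.py <<'E'
import numpy as np,cv2
from workcell import camera_info
def ray(n,u,v):
    c=camera_info(n);d=c['R'].T@np.linalg.solve(c['intrinsics'],[u,v,1.]);return -c['R'].T@c['t'],d
def onz(n,u,v,z):
    o,d=ray(n,u,v);return o+d*(z-o[2])/d[2]
def tri(ps):  # [(cam,u,v),..]
    A=np.zeros((3,3));b=np.zeros(3);R=[]
    for p in ps:
        o,d=ray(*p);d=d/np.linalg.norm(d);P=np.eye(3)-np.outer(d,d);A+=P;b+=P@o;R.append((o,P))
    x=np.linalg.solve(A,b);return x,[round(1e3*np.linalg.norm(P@(x-o)),1) for o,P in R]
def proj(n,X):
    c=camera_info(n);p=c['intrinsics']@(c['R']@np.asarray(X)+c['t']);return p[:2]/p[2]
E
python3 - <<'E'
import cv2,numpy as np
from workcell import bot
print([a for a in dir(bot) if a[0]!='_'])
t=cv2.imread('pics/top0raw.png');s=cv2.imread('pics/scene0raw.png')
a=cv2.resize(t[175:280,140:360],None,fx=3.6,fy=3.6,interpolation=cv2.INTER_CUBIC) # 792x378
b=cv2.resize(s[130:250,150:350],None,fx=3.0,fy=3.0,interpolation=cv2.INTER_CUBIC)[:,:600]
cv2.imwrite('pics/ct.png',a)
cv2.imwrite('pics/cs.png',cv2.resize(s[120:250,140:350],None,fx=3.8,fy=3.8,interpolation=cv2.INTER_CUBIC))
E
```

```text
['MotionError', 'tcp_to_grasp']
```

View pics/ct.png

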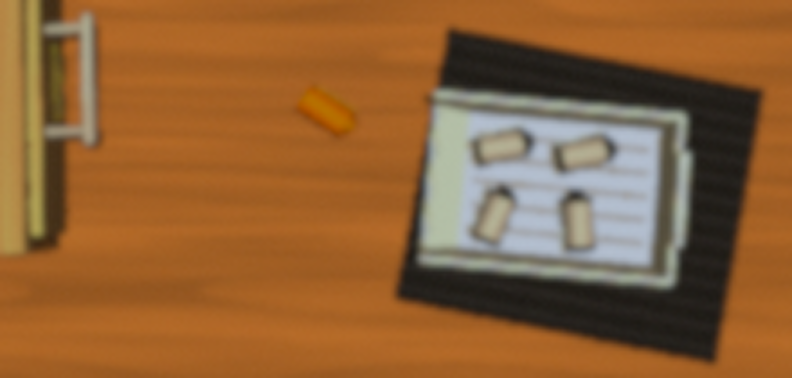

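View pics/cs.png

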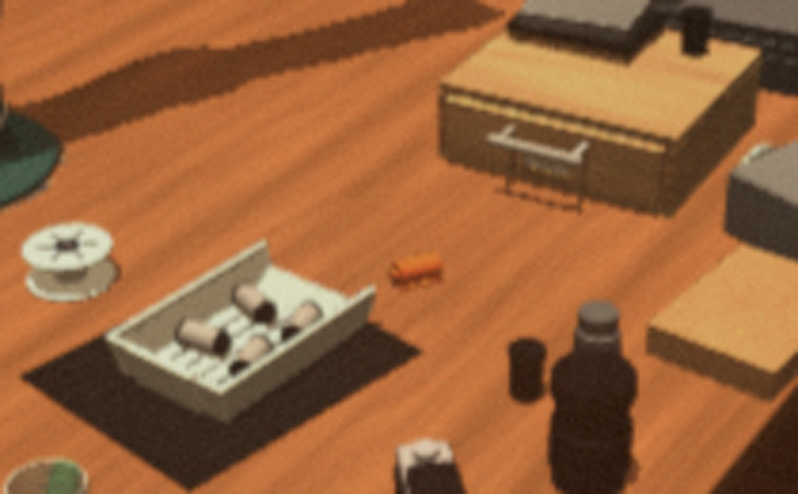

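The top crop shows four cassettes in the tray and the orange one at (327,110) on the bench. The handle bar runs from (88,14) to (92,146), the tray's back rim corners are (687,113) and (672,287), and the hold is at (690,152)–(682,246). The scene crop shows the bar ends at (492,136) and (582,158), and the back rim corners at (110,338) and (225,418).

```bash
cat >> h.py <<'E'
def T(u,v):return ('top',(u+.5)/3.6-.5+140,(v+.5)/3.6-.5+175)
def S(u,v):return ('scene',(u+.5)/3.8-.5+140,(v+.5)/3.8-.5+120)
E
python3 - <<'E'
from h import *
np.set_printoptions(precision=4,suppress=True)
P={'bar near':(T(92,144),S(493,136)),'bar far':(T(88,15),S(581,158)),'back near':(T(674,286),S(110,338)),'back far':(T(686,112),S(228,416)),
'lipwall near':(T(420,263),S(266,243)),'lipwall far':(T(436,93),S(373,290)),'mat a':(T(450,30),S(420,352)),'mat b':(T(398,296),S(266,243)),'mat c':(T(715,361),S(22,376)),'mat d':(T(761,92),S(190,489)),
'chest front near':(T(23,252),S(441,86))}
for k,p in P.items():print(k,*tri(p))
print('planes z=.044: back',onz(*T(674,286),.044),onz(*T(686,112),.044),'hold outer .051',onz(*T(691,153),.051),onz(*T(683,245),.051))
print('mat z=.003',[onz(*T(*c),.003) for c in((450,30),(398,296),(715,361),(761,92))])
t=cv2.imread('pics/top0raw.png').astype(int)
# drawer front: chest top edge & drawer face rows
print('chest front @.095',[onz(*T(24,v),.095) for v in(50,200,250)],'drawer front top outer @.081',[onz(*T(44,v),.081) for v in(160,230)])
print('bar @.066',onz(*T(88,15),.066),onz(*T(92,144),.066))
print('full chest corners @.095',[onz('top',u/1.5625,v/1.5625,.095) for u,v in((228,234),(232,384),(93,240),(92,389))])
print('orange',onz(*T(327,110),.012))
E
```

```text
bar near [0.5537 0.2785 0.0694] [np.float64(3.3), np.float64(3.3)]
bar far [0.6581 0.2845 0.0704] [np.float64(1.3), np.float64(1.3)]
back near [ 0.4444 -0.201   0.044 ] [np.float64(3.0), np.float64(3.0)]
back far [ 0.5895 -0.2154  0.0241] [np.float64(2.8), np.float64(2.8)]
lipwall near [0.4593 0.0087 0.0429] [np.float64(2.3), np.float64(2.3)]
lipwall far [ 0.5986 -0.0041  0.0428] [np.float64(0.4), np.float64(0.4)]
mat a [ 0.6575 -0.0152  0.0007] [np.float64(0.2), np.float64(0.2)]
mat b [0.4347 0.0302 0.0244] [np.float64(7.7), np.float64(7.7)]
mat c [ 0.3763 -0.2453  0.0026] [np.float64(0.2), np.float64(0.2)]
mat d [ 0.6075 -0.2867  0.0006] [np.float64(0.5), np.float64(0.5)]
chest front near [0.4637 0.3232 0.0873] [np.float64(0.1), np.float64(0.1)]
planes z=.044: back [ 0.442 -0.203  0.044] [ 0.5861 -0.2134  0.044 ] hold outer .051 [ 0.5518 -0.216   0.051 ] [ 0.476  -0.2092  0.051 ]
mat z=.003 [array([ 0.6571, -0.0153,  0.003 ]), array([0.4267, 0.0261, 0.003 ]), array([ 0.3763, -0.2454,  0.003 ]), array([ 0.6069, -0.2865,  0.003 ])]
chest front @.095 [array([0.6248, 0.3273, 0.095 ]), array([0.5052, 0.3219, 0.095 ]), array([0.4658, 0.3201, 0.095 ])] drawer front top outer @.081 [array([0.5373, 0.3116, 0.081 ]), array([0.4812, 0.3091, 0.081 ])]
bar @.066 [0.6576 0.2849 0.066 ] [0.5511 0.2773 0.066 ]
full chest corners @.095 [array([0.7385, 0.3335, 0.095 ]), array([0.4612, 0.3137, 0.095 ]), array([0.7234, 0.5855, 0.095 ]), array([0.4482, 0.5687, 0.095 ])]
orange [0.585  0.0899 0.012 ]
```

```bash
cat >> h.py <<'E'
from scipy.spatial.transform import Rotation as Ro
from workcell import readout
def tool(az,tip=0):
    """tool y along azimuth az (deg) when level; tip>0 = tool z swings towards +az side below (deg)"""
    a=np.radians(az);h=np.array([np.cos(a),np.sin(a),0]);w=np.cross([0,0,1.],h)
    R=np.column_stack([np.cross(h,[0,0,-1]),h,[0,0,-1.]])
    return Ro.from_rotvec(-np.radians(tip)*w).as_matrix()@R   # -w turns down to +h
def go(grasp,R,ref=None,dz=0.0188):
    o=readout.get_obs() if ref is None else ref
    p=np.asarray(grasp)+R[:,2]*dz
    d=o['ee_rot'].T@(p-o['tcp_pos']);r=Ro.from_matrix(o['ee_rot'].T@R).as_rotvec()
    print(np.round(np.r_[d,r],4).tolist(),'| tcp',np.round(p,4).tolist(),'mm',round(1e3*np.linalg.norm(d)),'deg',round(np.degrees(np.linalg.norm(r))))
E
python3 - <<'E'
from h import *
print(tool(94,12).round(3))
R=tool(94.1)
go([.5,.40,.28],R);go([.605,.281,.19],R);go([.605,.281,.066],R)
E
```

```text
[[-0.998 -0.068 -0.015]
 [-0.07   0.976  0.207]
 [-0.     0.208 -0.978]]
[-0.2936, -0.0557, -0.0898, -0.001, -0.0001, -0.4913] | tcp [0.5, 0.4, 0.2612] mm 312 deg 28
[-0.4379, -0.1215, 0.0003, -0.001, -0.0001, -0.4913] | tcp [0.605, 0.281, 0.1712] mm 454 deg 28
[-0.4379, -0.1213, 0.1243, -0.001, -0.0001, -0.4913] | tcp [0.605, 0.281, 0.0472] mm 471 deg 28
```

Emit:
servo_tool(
  plan=[
    [0,0,-0.09,0,0,0,-0.49],
    [0,0,-0.09,0,0,0,-0.49],
    [-0.29,-0.056,-0.09,0,0,-0.49,-0.49],
    [-0.29,-0.056,-0.09,0,0,-0.49,-0.49],
    [-0.29,-0.056,-0.09,0,0,-0.49,-0.49],
    [-0.29,-0.056,-0.09,0,0,-0.49,-0.49],
    [-0.29,-0.056,-0.09,0,0,-0.49,-0.49],
    [-0.438,-0.121,0.04,0,0,-0.491,-0.49],
    [-0.438,-0.121,0.04,0,0,-0.491,-0.49],
    [-0.438,-0.121,0.04,0,0,-0.491,-0.49],
    [-0.438,-0.121,0.04,0,0,-0.491,-0.49],
    [-0.438,-0.121,0.04,0,0,-0.491,-0.49],
    [-0.438,-0.121,0.04,0,0,-0.491,-0.49],
    [-0.438,-0.121,0.04,0,0,-0.491,-0.49],
  ],
  newtons=40,
)

```text
t: 1.85
tcp_pos: [0.605, 0.2834, 0.1331]
ee_rot: [[-0.997, -0.073, 0.001], [-0.073, 0.997, 0.001], [-0.001, 0.001, -1.0]]
force: [-0.4, 0.8, 0.5]
grip_width: 0.0242
grasp_force: 0.0
```

Run:
```python
from h import *
from workcell import get_image
o=readout.get_obs();print(o['t'],o['q'].round(1),o['tcp_pos'],o['grip_width'])
R=tool(94.1);go([.605,.281,.066],R)
t=get_image('top')[:,:,::-1];s=get_image('scene')[:,:,::-1]
A=cv2.resize(t[150:260,120:230],(400,400),interpolation=cv2.INTER_CUBIC)
B=cv2.resize(s[120:200,230:310],(400,400),interpolation=cv2.INTER_CUBIC)
cv2.imwrite('pics/h1.png',np.hstack([A,B]))
```

```text
1.85 [-31.1  30.3   4.8  88.1  -2.8  61.6  68.6] [0.60500517 0.28340938 0.13305327] 0.024176337830855727
[0.0003, -0.0025, 0.0859, 0.001, 0.0013, 0.0016] | tcp [0.605, 0.281, 0.0472] mm 86 deg 0
```

View pics/h1.png

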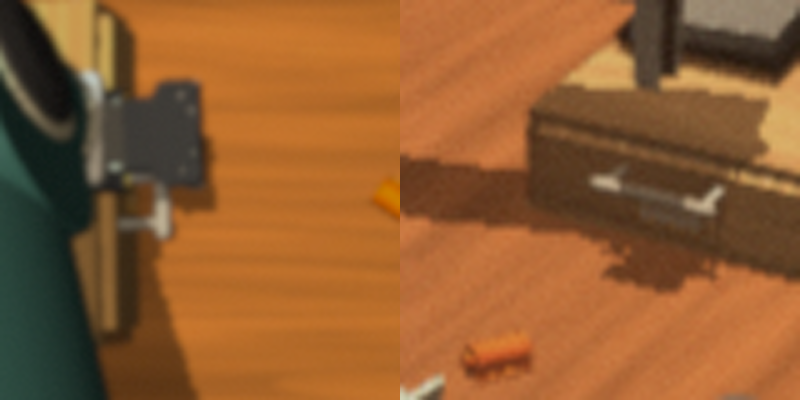

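The hand sits over the middle of the bar; the bar's lower part is visible at (165,205) in the left half. I'll descend and close.

Emit:
servo_tool(
  plan=[
    [0,-0.002,0.03,0,0,0,-0.49],
    [0,-0.002,0.06,0,0,0,-0.49],
    [0,-0.002,0.086,0,0,0,-0.49],
    [0,-0.002,0.086,0,0,0,-0.49],
    [0,-0.002,0.086,0,0,0,-1],
    [0,-0.002,0.086,0,0,0,-1],
    [0,-0.002,0.086,0,0,0,-1],
    [0,-0.002,0.086,0,0,0,-1],
  ],
  newtons=40,
)

```text
t: 2.95
tcp_pos: [0.6056, 0.2798, 0.0463]
ee_rot: [[-0.997, -0.071, 0.0], [-0.071, 0.997, 0.0], [-0.0, 0.0, -1.0]]
force: [-0.8, 0.7, 0.1]
grip_width: 0.0004
grasp_force: 0.0
```

Run:
```python
from h import *
from workcell import get_image
t=get_image('top')[:,:,::-1];s=get_image('scene')[:,:,::-1]
A=cv2.resize(t[150:260,120:230],(400,400),interpolation=cv2.INTER_CUBIC)
B=cv2.resize(s[120:200,230:310],(400,400),interpolation=cv2.INTER_CUBIC)
cv2.imwrite('pics/h2.png',np.hstack([A,B]))
print(proj('scene',[.605,.281,.066]),proj('top',[.605,.281,.066]))
```

```text
[279.93563461 159.25693471] [164.67588129 196.42231757]
```

View pics/h2.png

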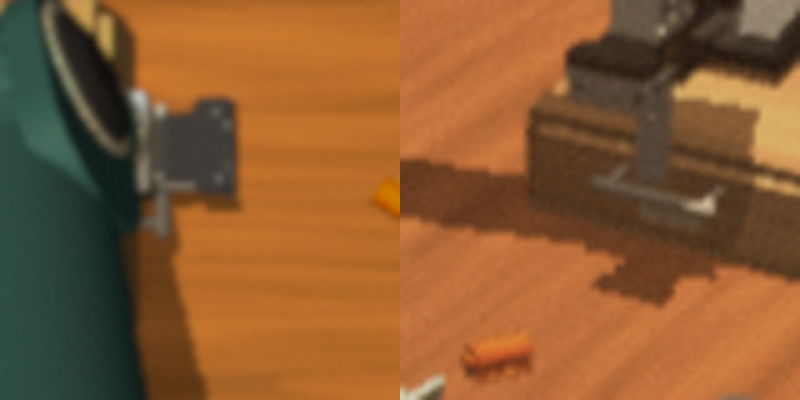

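Run:
```python
from h import *
from workcell import get_image
o=readout.get_obs();p=o['tcp_pos'];print(o['t'],p,o['grip_width'],o['force'])
t=get_image('top')[:,:,::-1];s=get_image('scene')[:,:,::-1]
cv2.imwrite('pics/s3raw.png',s);cv2.imwrite('pics/t3raw.png',t)
def crop(im,n,x0,y0,w,f):
    c=cv2.resize(im[y0:y0+w,x0:x0+w],None,fx=f,fy=f,interpolation=cv2.INTER_CUBIC)
    for q,col in((p,(255,0,255)),([.605,.281,.066],(255,255,0))):
        u=((proj(n,q)-[x0,y0]+.5)*f).astype(int);cv2.circle(c,tuple(int(a) for a in u),3,col,1)
    return c
cv2.imwrite('pics/h3.png',np.hstack([crop(t,'top',140,165,50,8),crop(s,'scene',260,135,40,10)]))
```

```text
3.05 [0.60557101 0.2797319  0.0460281 ] 0.00024387389041121506 [ 0.15290166  0.52150056 -0.66797422]
```

View pics/h3.png

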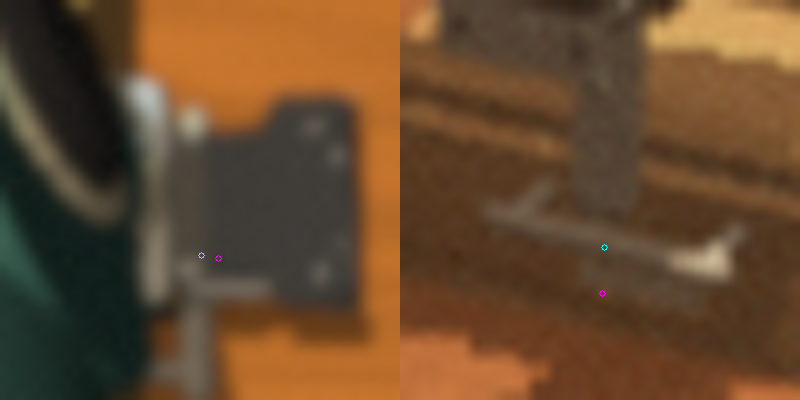

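Run:
```python
from h import *
print(proj('scene',[.2546,.5704,.1712])*1.5625, [proj('scene',np.array([.2546,.5704,.1712])+s*.05*np.array([.4075,.913,0]))*1.5625 for s in(-1,1)])
s=cv2.imread('pics/scene0raw.png');g=cv2.imread('pics/s3raw.png')
# column profiles through finger
for c in (318,320,322): print(c,g[140:170,c].mean(1).astype(int) if 0 else '')
print('now cols 278-284 mean', [(r,g[r,278:284].mean(0).astype(int).tolist()) for r in range(150,168)])
print('before        ', [(r,s[r,278:284].mean(0).astype(int).tolist()) for r in range(150,168)])
print('start tip', [(r,s[r,236:259].min(1) .tolist() and s[r,234:260].mean(1).astype(int).tolist()) for r in range(80,96,2)])
```

```text
[385.31824488 150.46377929] [array([371.01023962, 153.69166531]), array([399.31904799, 147.30519807])]
318 
320 
322 
now cols 278-284 mean [(150, [51, 67, 85]), (151, [52, 68, 85]), (152, [50, 67, 85]), (153, [54, 69, 86]), (154, [52, 68, 85]), (155, [49, 65, 83]), (156, [41, 58, 79]), (157, [48, 68, 90]), (158, [60, 81, 102]), (159, [61, 79, 99]), (160, [49, 67, 87]), (161, [45, 64, 86]), (162, [49, 69, 89]), (163, [47, 67, 90]), (164, [37, 62, 88]), (165, [30, 54, 81]), (166, [30, 53, 80]), (167, [30, 55, 86])]
before         [(150, [73, 124, 161]), (151, [84, 145, 184]), (152, [61, 105, 145]), (153, [42, 73, 109]), (154, [41, 70, 104]), (155, [41, 71, 104]), (156, [41, 72, 105]), (157, [70, 100, 131]), (158, [110, 142, 168]), (159, [111, 140, 162]), (160, [72, 96, 118]), (161, [50, 73, 95]), (162, [55, 77, 100]), (163, [57, 81, 106]), (164, [45, 74, 103]), (165, [33, 59, 89]), (166, [31, 55, 84]), (167, [32, 58, 91])]
start tip [(80, [70, 61, 61, 66, 69, 65, 75, 76, 78, 75, 77, 75, 76, 76, 75, 77, 78, 77, 76, 73, 54, 32, 41, 70, 71, 74]), (82, [94, 65, 62, 63, 67, 70, 80, 79, 76,
[... 158 characters left out ...]
 73, 57, 30, 43, 70, 83, 76]), (86, [109, 70, 66, 70, 81, 107, 119, 123, 123, 124, 119, 119, 123, 121, 118, 120, 118, 106, 102, 92, 69, 42, 44, 71, 75, 82]), (88, [104, 76, 63, 72, 81, 105, 119, 122, 121, 124, 121, 125, 120, 118, 114, 111, 108, 107, 106, 113, 108, 98, 91, 105, 120, 119]), (90, [113, 101, 75, 72, 83, 110, 121, 124, 119, 122, 116, 115, 111, 110, 109, 110, 113, 116, 117, 117, 121, 122, 122, 122, 120, 116]), (92, [123, 122, 120, 115, 106, 112, 114, 111, 108, 112, 109, 112, 113, 113, 117, 119, 118, 120, 121, 122, 118, 115, 111, 111, 108, 108]), (94, [116, 118, 113, 111, 113, 107, 109, 114, 111, 115, 117, 119, 119, 121, 123, 119, 125, 117, 116, 113, 111, 107, 111, 108, 106, 107])]
```

Run:
```python
from h import *
for y in(.28,.268):
  for z in(.046,.07,.075,.08,.085,.09):print(y,z,proj('scene',[.6056,y,z]).round(1))
for z in(.171,.20,.21,.22):print(z,proj('scene',np.array([.2546,.5704,z])-.053*np.array([.4075,.913,0])).round(1))
g=cv2.imread('pics/s3raw.png');print(g[140:162,276:288].mean(2).astype(int))
```

```text
0.28 0.046 [279.8 163.9]
0.28 0.07 [280.  158.5]
0.28 0.075 [280.  157.4]
0.28 0.08 [280.  156.2]
0.28 0.085 [280.1 155.1]
0.28 0.09 [280.1 154. ]
0.268 0.046 [278.3 165.1]
0.268 0.07 [278.4 159.7]
0.268 0.075 [278.5 158.6]
0.268 0.08 [278.5 157.4]
0.268 0.085 [278.5 156.3]
0.268 0.09 [278.6 155.1]
0.171 [236.9  98.5]
0.2 [236.8  92.5]
0.21 [236.7  90.3]
0.22 [236.7  88.2]
[[ 66  52  58  70  69  67  69  71  83 101 102 100]
 [ 65  61  63  70  73  67  66  67  78  92  99  93]
 [ 69  67  69  75  78  68  70  66  82  94  94  94]
 [ 72  73  63  66  81  70  70  72  80  94  91  91]
 [ 79  74  65  62  68  72  68  73  80  87  89  88]
 [ 81  73  68  66  67  67  70  69  74  83  85  89]
 [ 70  69  66  68  65  66  72  74  76  79  80  83]
 [ 60  65  71  67  70  66  69  70  77  81  83  81]
 [ 62  68  67  66  65  65  65  70  71  68  74  81]
 [ 78  70  65  70  70  66  64  70  57  56  60  64]
 [ 77  73  71  67  71  66  67  66  65  61  54  58]
 [ 64  68  68  69  69  66  68  69  79  77  72  66]
 [ 59  67  68  66  66  67  69  70  76  84  83  85]
 [ 65  67  70  71  70  69  70  68  63  68  76  81]
 [ 58  63  64  70  67  72  68  68  57  58  58  59]
 [ 63  60  62  66  67  68  70  64  56  59  56  57]
 [ 70  65  59  64  59  55  61  58  62  60  56  56]
 [ 83  81  78  77  72  65  61  60  59  52  53  54]
 [ 80  83  87  87  83  80  76  73  69  62  59  57]
 [ 62  66  71  74  77  84  90  84  85  80  76  75]
 [ 59  60  64  65  63  70  69  76  80  84  94 114]
 [ 56  60  71  67  60  65  64  65  66  69  82 118]]
```

The images show the real fingertips about 38 mm above the reported TCP, both at the start and now, so the fingers closed above the bar. The horizontal position agrees. I'll reopen and go down by that much in small steps.

Emit:
servo_tool(
  plan=[
    [0,0.001,0,0,0,0,-0.49],
    [0,0.001,0,0,0,0,-0.49],
    [0,0.001,0,0,0,0,-0.49],
    [0,0.001,0.008,0,0,0,-0.49],
    [0,0.001,0.016,0,0,0,-0.49],
    [0,0.001,0.018,0,0,0,-0.49],
  ],
)

```text
t: 3.9
tcp_pos: [0.605, 0.2804, 0.0268]
ee_rot: [[-0.997, -0.071, -0.001], [-0.071, 0.997, -0.001], [0.001, -0.001, -1.0]]
force: [-0.0, -0.1, 1.3]
grip_width: 0.0237
grasp_force: 0.0
```

Emit:
servo_tool(
  plan=[
    [0,0,0.008,0,0,0,-0.49],
    [0,0,0.016,0,0,0,-0.49],
    [0,0,0.018,0,0,0,-0.49],
    [0,0,0.018,0,0,0,-1],
    [0,0,0.018,0,0,0,-1],
    [0,0,0.018,0,0,0,-1],
    [0,0,0.018,0,0,0,-1],
  ],
)

```text
t: 4.78
tcp_pos: [0.6055, 0.2808, 0.01]
ee_rot: [[-0.997, -0.071, 0.0], [-0.071, 0.997, 0.0], [-0.0, 0.0, -1.0]]
force: [0.1, 0.5, 0.0]
grip_width: 0.0097
grasp_force: 40.0
```

Emit:
servo_tool(
  plan=[
    [0,-0.015,0,0,0,0,-1],
    [0,-0.03,0,0,0,0,-1],
    [0,-0.045,0,0,0,0,-1],
    [0,-0.06,0,0,0,0,-1],
    [0,-0.075,0,0,0,0,-1],
    [0,-0.09,0,0,0,0,-1],
    [0,-0.105,0,0,0,0,-1],
    [0,-0.12,0,0,0,0,-1],
    [0,-0.135,0,0,0,0,-1],
    [0,-0.143,0,0,0,0,-1],
    [0,-0.148,0,0,0,0,-1],
    [0,-0.148,0,0,0,0,-1],
  ],
)

```text
t: 6.28
tcp_pos: [0.6146, 0.1331, 0.0099]
ee_rot: [[-0.997, -0.071, -0.002], [-0.071, 0.997, 0.001], [0.002, 0.001, -1.0]]
force: [-10.9, 4.9, 8.9]
grip_width: 0.0096
grasp_force: 40.0
```

Emit:
servo_tool(
  plan=[
    [0,0,0,0,0,0,-0.4],
    [0,0,0,0,0,0,-0.4],
    [0,0,0,0,0,0,-0.4],
    [0,0,-0.05,0,0,0,-0.4],
    [0,0,-0.1,0,0,0,-0.4],
    [0,0,-0.16,0,0,0,-0.4],
    [0,0,-0.22,0,0,0,-0.4],
    [0,0,-0.22,0,0,0,-0.4],
  ],
)

```text
t: 7.28
tcp_pos: [0.6181, 0.1333, 0.2349]
ee_rot: [[-0.997, -0.071, 0.007], [-0.071, 0.997, 0.002], [-0.008, 0.001, -1.0]]
force: [0.9, 0.2, -1.0]
grip_width: 0.0282
grasp_force: 0.0
```

Run:
```python
from h import *
print(readout.get_obs()['q'].round(1),readout.get_obs()['tcp_pos'])
for tip in(-24,-48,-53):go([.614,.147,.292],tool(94.1,tip),dz=.0568)
```

```text
[-19.4  21.6   6.   87.6  -2.3  70.4  81. ] [0.61812925 0.13326172 0.23488879]
[0.0031, -0.0091, -0.0053, 0.4202, 0.0073, -0.0022] | tcp [0.6157, 0.124, 0.2401] mm 11 deg 24
[0.003, -0.0282, -0.0192, 0.8391, 0.0068, -0.0038] | tcp [0.617, 0.1049, 0.254] mm 34 deg 48
[0.0029, -0.0313, -0.023, 0.9263, 0.0067, -0.0041] | tcp [0.6172, 0.1018, 0.2578] mm 39 deg 53
```

Emit:
servo_tool(
  plan=[
    [0.003,-0.009,-0.005,0.42,0.007,0,-0.4],
    [0.003,-0.009,-0.005,0.42,0.007,0,-0.4],
    [0.003,-0.009,-0.005,0.42,0.007,0,-0.4],
    [0.003,-0.031,-0.023,0.926,0.007,0,-0.4],
    [0.003,-0.031,-0.023,0.926,0.007,0,-0.4],
    [0.003,-0.031,-0.023,0.926,0.007,0,-0.4],
    [0.003,-0.031,-0.023,0.926,0.007,0,-0.4],
    [0.003,-0.031,-0.023,0.926,0.007,0,-0.4],
  ],
)

```text
t: 8.28
tcp_pos: [0.6155, 0.1007, 0.2533]
ee_rot: [[-0.998, -0.044, 0.05], [-0.066, 0.601, -0.796], [0.005, -0.798, -0.603]]
force: [-1.1, -0.4, 0.5]
grip_width: 0.028
grasp_force: 0.0
```

Run:
```python
from h import *
from workcell import get_image
o=readout.get_obs();p=o['tcp_pos'];R=o['ee_rot'];print(o['q'].round(1),p)
s=get_image('scene')[:,:,::-1];t=get_image('top')[:,:,::-1]
cv2.imwrite('pics/t4raw.png',t);cv2.imwrite('pics/s4raw.png',s)
def crop(im,n,x0,y0,w,f):
    c=cv2.resize(im[y0:y0+w,x0:x0+w],None,fx=f,fy=f,interpolation=cv2.INTER_CUBIC)
    for q,col in((p,(255,0,255)),(p-R[:,2]*.038,(255,255,0)),(p+[0,0,.038],(0,255,0))):
        u=((proj(n,q)-[x0,y0]+.5)*f).astype(int);cv2.circle(c,tuple(int(a) for a in u),4,col,1)
    return c
cv2.imwrite('pics/h4.png',np.hstack([crop(t,'top',130,130,100,4),crop(s,'scene',210,80,100,4)]))
```

```text
[-45.1  37.1  14.3  81.6  36.4  91.5  53.6] [0.61552079 0.10073055 0.25327737]
```

View pics/h4.png

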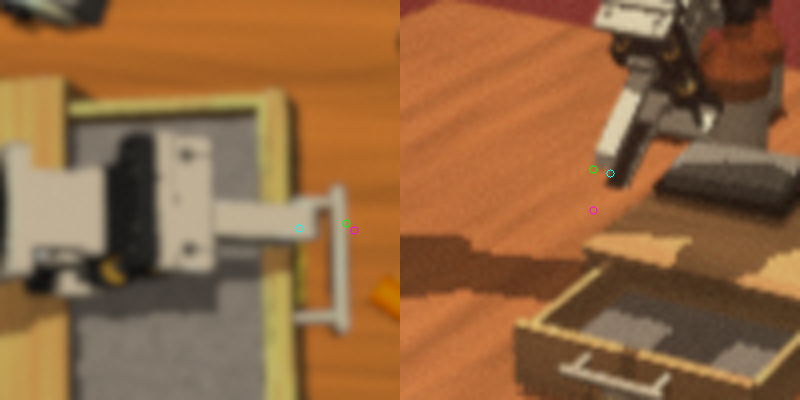

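Cyan, the reported TCP less 38 mm along the tool axis, matches the fingertips in both views, so the real tips sit 38 mm short along the tool. The drawer is open, and the 53° tilt is reachable. Next is the tray.

Run:
```python
from h import *
print('lip',onz(*T(427,178),.02),'drawer front top rims',onz('top',258/4+130,180,.081),onz('top',286/4+130,180,.081),'chest',onz('top',68/4+130,180,.095))
R=tool(85.7,12);G=np.array([.5145,-.2045,.037])
go(G-.09*R[:,2],R,dz=.0568); go(G,R,dz=.0568)
```

```text
lip [0.52785441 0.00266642 0.02      ] drawer front top rims [0.65348865 0.19133516 0.081     ] [0.65379823 0.17078783 0.081     ] chest [0.64967016 0.32636377 0.095     ]
[0.1211, -0.036, 0.3545, -1.1313, 0.0477, 0.1408] | tcp [0.514, -0.2114, 0.0695] mm 376 deg 65
[0.1181, 0.0454, 0.3928, -1.1313, 0.0477, 0.1408] | tcp [0.5154, -0.1927, -0.0186] mm 413 deg 65
```

Emit:
servo_tool(
  plan=[
    [0.121,-0.116,0.294,-1.131,0.048,0.141,-0.36],
    [0.121,-0.116,0.294,-1.131,0.048,0.141,-0.36],
    [0.121,-0.116,0.294,-1.131,0.048,0.141,-0.36],
    [0.121,-0.116,0.294,-1.131,0.048,0.141,-0.36],
    [0.121,-0.116,0.294,-1.131,0.048,0.141,-0.36],
    [0.121,-0.116,0.294,-1.131,0.048,0.141,-0.36],
    [0.121,-0.116,0.294,-1.131,0.048,0.141,-0.36],
    [0.121,-0.116,0.294,-1.131,0.048,0.141,-0.36],
    [0.121,-0.036,0.354,-1.131,0.048,0.141,-0.36],
    [0.121,-0.036,0.354,-1.131,0.048,0.141,-0.36],
    [0.121,-0.036,0.354,-1.131,0.048,0.141,-0.36],
    [0.121,-0.036,0.354,-1.131,0.048,0.141,-0.36],
  ],
)

```text
t: 9.88
tcp_pos: [0.5152, -0.2107, 0.0718]
ee_rot: [[-0.997, 0.071, 0.016], [0.073, 0.976, 0.203], [-0.001, 0.204, -0.979]]
force: [1.0, -0.7, -0.3]
grip_width: 0.0298
grasp_force: 0.0
```

Run:
```python
from h import *
from workcell import get_image
o=readout.get_obs();p=o['tcp_pos'];R=o['ee_rot'];print(o['t'],o['q'].round(1),p)
R1=tool(85.7,12);G=np.array([.5145,-.2045,.037])
for k in(.03,0):go(G-k*R1[:,2],R1,dz=.0568)
s=get_image('scene')[:,:,::-1]
c=cv2.resize(s[150:250,140:260],None,fx=5,fy=5,interpolation=cv2.INTER_CUBIC)
H=G+[0,0,.014]+np.array([-.075,-.997,0])*.003
a=np.array([.997,-.075,0])
for q,col in((p-R[:,2]*.038,(255,255,0)),(H+.04*a,(0,0,255)),(H-.04*a,(0,0,255))):
    u=((proj('scene',q)-[140,150]+.5)*5).astype(int);cv2.circle(c,tuple(int(v) for v in u),3,col,1)
cv2.imwrite('pics/h5.png',c)
```

```text
9.875 [ 14.8  27.4  14.7 104.2 -21.2  55.9 127. ] [ 0.51524046 -0.21065098  0.07178193]
[0.0012, -0.001, 0.0621, -0.0042, 0.0007, 0.0025] | tcp [0.5149, -0.1989, 0.0108] mm 62 deg 0
[0.0013, -0.0009, 0.0921, -0.0042, 0.0007, 0.0025] | tcp [0.5154, -0.1927, -0.0186] mm 92 deg 0
```

View pics/h5.png

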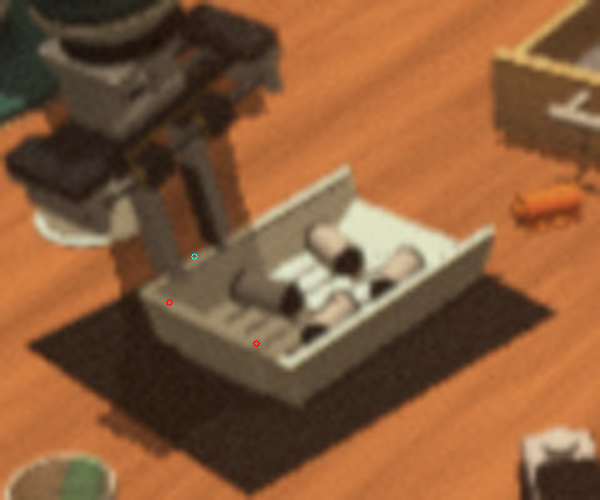

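The fingertips at (175,272) and (222,240) straddle the predicted TCP, and the hold marks lie on the back rim. I'll descend.

Emit:
servo_tool(
  plan=[
    [0.001,-0.001,0.03,-0.004,0,0.002,-0.36],
    [0.001,-0.001,0.05,-0.004,0,0.002,-0.36],
    [0.001,-0.001,0.065,-0.004,0,0.002,-0.36],
    [0.001,-0.001,0.075,-0.004,0,0.002,-0.36],
    [0.001,-0.001,0.075,-0.004,0,0.002,-0.36],
  ],
)

```text
t: 10.55
tcp_pos: [0.5141, -0.1957, -0.0039]
ee_rot: [[-0.997, 0.073, 0.014], [0.075, 0.975, 0.208], [0.002, 0.209, -0.978]]
force: [0.0, -0.8, -0.6]
grip_width: 0.0301
grasp_force: 0.0
```

Emit:
servo_tool(
  plan=[
    [0,0,0.008,0,0,0,-0.36],
    [0,0,0.014,0,0,0,-0.36],
    [0,0,0.014,0,0,0,-0.36],
    [0,0,0.014,0,0,0,-0.6],
    [0,0,0.014,0,0,0,-1],
    [0,0,0.014,0,0,0,-1],
    [0,0,0.014,0,0,0,-1],
  ],
  newtons=50,
)

```text
t: 11.42
tcp_pos: [0.5144, -0.193, -0.0175]
ee_rot: [[-0.997, 0.073, 0.014], [0.075, 0.975, 0.208], [0.002, 0.209, -0.978]]
force: [0.5, -0.7, 3.1]
grip_width: 0.0096
grasp_force: 50.0
```

Run:
```python
from h import *
o=readout.get_obs();np.savez('grasp.npz',p=o['tcp_pos'],R=o['ee_rot'])
R0=o['ee_rot'];print(o['t'],'up in tool',(R0.T@[0,0,1]).round(3))
h=np.array([-.071,.9975,0])
def wp(th,lz,fwd=0,az=94.1,lip=(.608,.2343)):
    t=np.radians(th);dx=.2075*np.cos(t)-.017*np.sin(t);dz=-.2075*np.sin(t)-.017*np.cos(t)
    g=np.array([*lip,lz])+fwd*h-dx*h-np.array([0,0,dz]);return g,tool(az,12-th)
print('lift');go([.5145,-.2045,.037+.13],R0,dz=.0568)
for th,lz,f in((0,.14,0),(15,.13,0),(30,.115,0),(40,.105,0),(50,.105,0),(60,.105,0),(64,.105,0)):print(th);go(*wp(th,lz,f),dz=.0568)
```

```text
11.425 up in tool [ 0.002  0.209 -0.978]
lift
[-0.0007, 0.0273, -0.126, 0.0, 0.0, 0.0] | tcp [0.5153, -0.1927, 0.1114] mm 129 deg 0
0
[-0.0897, 0.2591, -0.0665, 0.0008, 0.0288, -0.1435] | tcp [0.6219, 0.0391, 0.1014] mm 282 deg 8
15
[-0.0901, 0.2646, -0.1082, 0.2622, 0.0099, -0.1465] | tcp [0.6221, 0.0358, 0.1434] mm 300 deg 17
30
[-0.0885, 0.2821, -0.1414, 0.5235, -0.0094, -0.1478] | tcp [0.6214, 0.046, 0.1795] mm 328 deg 31
40
[-0.0865, 0.3002, -0.1598, 0.6977, -0.0225, -0.1477] | tcp [0.6204, 0.06, 0.2012] mm 351 deg 41
50
[-0.0836, 0.325, -0.184, 0.8719, -0.0357, -0.1469] | tcp [0.619, 0.0794, 0.2301] mm 383 deg 51
60
[-0.0801, 0.3535, -0.2036, 1.0461, -0.049, -0.1453] | tcp [0.6173, 0.1034, 0.2552] mm 416 deg 61
64
[-0.0785, 0.3658, -0.2099, 1.1158, -0.0544, -0.1444] | tcp [0.6166, 0.1142, 0.264] mm 429 deg 65
```

Emit:
servo_tool(
  plan=[
    [0,0.004,-0.02,0,0,0,-1],
    [0,0.01,-0.05,0,0,0,-1],
    [0,0.018,-0.085,0,0,0,-1],
    [0,0.027,-0.127,0,0,0,-1],
    [0,0.027,-0.127,0,0,0,-1],
  ],
)

```text
t: 12.05
tcp_pos: [0.5161, -0.1939, 0.1161]
ee_rot: [[-0.997, 0.073, 0.019], [0.075, 0.976, 0.206], [-0.003, 0.207, -0.978]]
force: [-0.7, -0.5, -2.9]
grip_width: 0.0099
grasp_force: 50.0
```

```bash
cat >> h.py <<'E'
def wp(th,lz,lip=(.608,.2343),az=94.1):
    h=np.array([-.071,.9975,0]);t=np.radians(th);dx=.2075*np.cos(t)-.017*np.sin(t);dz=-.2075*np.sin(t)-.017*np.cos(t)
    return np.array([*lip,lz])-dx*h-np.array([0,0,dz]),tool(az,12-th)
E
python3 - <<'E'
from h import *
from workcell import get_image
o=readout.get_obs();print(o['t'],o['tcp_pos'],o['force'],o['ft_torque'],o['grip_width'])
for th,lz in((0,.14),(15,.13)):go(*wp(th,lz),dz=.0568)
s=get_image('scene')[:,:,::-1];cv2.imwrite('pics/h6.png',cv2.resize(s[90:250,120:350],None,fx=3,fy=3,interpolation=cv2.INTER_CUBIC))
E
```

```text
12.05 [ 0.51605773 -0.19385531  0.11609615] [-0.71484497 -0.48011271 -2.88115371] [-0.52220236  0.06212498 -0.01615969] 0.009890492172165208
[-0.088, 0.2319, 0.0644, -0.0011, 0.0337, -0.1426] | tcp [0.6219, 0.0391, 0.1014] mm 256 deg 8
[-0.0887, 0.2374, 0.0227, 0.2603, 0.0148, -0.1462] | tcp [0.6221, 0.0358, 0.1434] mm 254 deg 17
```

View pics/h6.png

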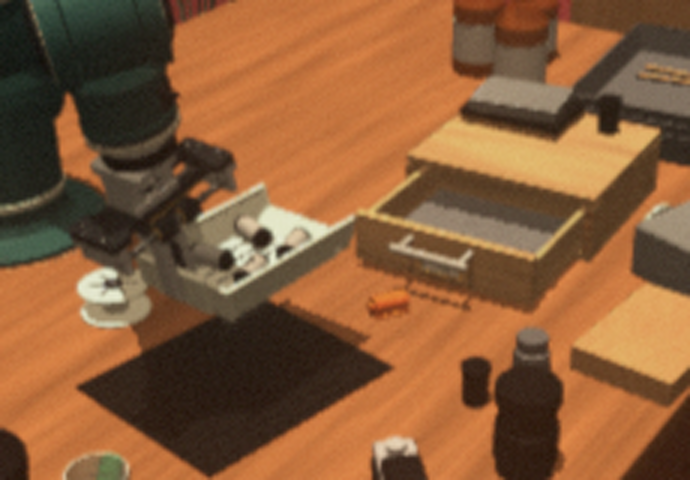

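The tray is level in the hand with all four cassettes at (210–300,235–270), and the drawer is open at (480,210). That was my tenth picture, so from here I check by numbers only.

Emit:
servo_tool(
  plan=[
    [-0.005,0.012,0.003,0,0.002,-0.007,-1],
    [-0.013,0.035,0.01,0,0.005,-0.021,-1],
    [-0.024,0.063,0.018,0,0.009,-0.039,-1],
    [-0.036,0.095,0.026,0,0.014,-0.058,-1],
    [-0.048,0.127,0.035,0,0.018,-0.078,-1],
    [-0.06,0.158,0.044,-0.001,0.023,-0.097,-1],
    [-0.071,0.188,0.052,-0.001,0.027,-0.115,-1],
    [-0.08,0.212,0.059,-0.001,0.031,-0.13,-1],
    [-0.086,0.227,0.063,-0.001,0.033,-0.14,-1],
    [-0.088,0.232,0.064,-0.001,0.034,-0.143,-1],
    [-0.088,0.232,0.064,-0.001,0.034,-0.143,-1],
    [-0.088,0.232,0.064,-0.001,0.034,-0.143,-1],
  ],
)

```text
t: 13.6
tcp_pos: [0.62, 0.0388, 0.0979]
ee_rot: [[-0.997, -0.068, -0.02], [-0.071, 0.975, 0.209], [0.005, 0.21, -0.978]]
force: [0.8, 0.5, -2.5]
grip_width: 0.0098
grasp_force: 50.0
```

Run:
```python
from h import *
from workcell import get_image
o=readout.get_obs();print(o['t'],o['tcp_pos'],o['force'],o['q'].round(1))
for th,lz in((8,.135),(15,.13),(22,.12),(30,.115),(36,.11),(42,.105),(47,.105),(52,.105),(57,.105),(62,.105)):print(th);go(*wp(th,lz),dz=.0568)
t=get_image('top')[:,:,::-1];cv2.imwrite('pics/t6raw.png',t)
# numeric lip check: expected lip edge pixels & brightness along drawer axis
e=np.array([.9975,.071,0])
for s in(-.03,.03):
  L=np.array([.608,.2343,.14])+s*e
  print([(k,t[tuple(np.round(proj('top',L+k/1e3*np.array([-.071,.9975,0]))[::-1]).astype(int))].tolist()) for k in range(-25,26,5)])
```

```text
13.6 [0.62002612 0.03879179 0.09793551] [ 0.77682893  0.49039051 -2.45728947] [ -5.7  29.3   8.6  96.4 -19.3  57.8 106.7]
8
[-0.0017, 0.0023, -0.0262, 0.1416, -0.0051, -0.0017] | tcp [0.6221, 0.0356, 0.1241] mm 26 deg 8
15
[-0.0016, 0.0065, -0.0451, 0.2638, -0.0052, -0.0014] | tcp [0.6221, 0.0358, 0.1434] mm 46 deg 15
22
[-0.0016, 0.0125, -0.0583, 0.386, -0.0053, -0.0011] | tcp [0.6219, 0.0389, 0.1576] mm 60 deg 22
30
[-0.0015, 0.0241, -0.0782, 0.5256, -0.0054, -0.0007] | tcp [0.6214, 0.046, 0.1795] mm 82 deg 30
36
[-0.0014, 0.0347, -0.0906, 0.6303, -0.0054, -0.0004] | tcp [0.6209, 0.0538, 0.1938] mm 97 deg 36
42
[-0.0013, 0.047, -0.1018, 0.7351, -0.0055, -0.0001] | tcp [0.6202, 0.0635, 0.2073] mm 112 deg 42
47
[-0.0012, 0.0594, -0.114, 0.8223, -0.0055, 0.0001] | tcp [0.6195, 0.073, 0.2218] mm 129 deg 47
52
[-0.0012, 0.0729, -0.125, 0.9096, -0.0055, 0.0003] | tcp [0.6187, 0.0838, 0.2355] mm 145 deg 52
57
[-0.0011, 0.0872, -0.1349, 0.9969, -0.0055, 0.0006] | tcp [0.6179, 0.0957, 0.2481] mm 161 deg 57
62
[-0.001, 0.1023, -0.1435, 1.0841, -0.0056, 0.0008] | tcp [0.617, 0.1087, 0.2597] mm 176 deg 62
[(-25, [185, 210, 197]), (-20, [185, 210, 198]), (-15, [186, 211, 199]), (-10, [185, 210, 198]), (-5, [183, 202, 192]), (0, [164, 172, 170]), (5, [115, 128, 138]), (10, [110, 122, 133]), (15, [110, 123, 133]), (20, [113, 126, 136]), (25, [117, 130, 140])]
[(-25, [186, 211, 198]), (-20, [185, 210, 197]), (-15, [185, 210, 197]), (-10, [185, 210, 197]), (-5, [180, 201, 193]), (0, [155, 161, 159]), (5, [112, 123, 134]), (10, [111, 123, 133]), (15, [109, 121, 132]), (20, [110, 123, 133]), (25, [110, 123, 133])]
```

The lip edge is where expected. I'll tip now.

Emit:
servo_tool(
  plan=[
    [-0.002,0.002,-0.026,0.142,-0.005,0,-1],
    [-0.002,0.006,-0.045,0.264,-0.005,0,-1],
    [-0.002,0.012,-0.058,0.386,-0.005,0,-1],
    [-0.002,0.024,-0.078,0.526,-0.005,0,-1],
    [-0.001,0.035,-0.091,0.63,-0.005,0,-1],
    [-0.001,0.047,-0.102,0.735,-0.005,0,-1],
    [-0.001,0.047,-0.102,0.735,-0.005,0,-1],
    [-0.001,0.059,-0.114,0.822,-0.005,0,-1],
    [-0.001,0.073,-0.125,0.91,-0.005,0,-1],
    [-0.001,0.087,-0.135,0.997,-0.005,0,-1],
    [-0.001,0.102,-0.144,1.084,-0.005,0,-1],
    [-0.001,0.102,-0.144,1.084,-0.005,0,-1],
    [-0.001,0.102,-0.144,1.084,-0.005,0,-1],
    [-0.001,0.102,-0.144,1.084,-0.005,0,-1],
    [-0.001,0.102,-0.144,1.084,-0.005,0,-1],
    [-0.001,0.102,-0.144,1.084,-0.005,0,-1],
    [-0.001,0.102,-0.144,1.084,-0.005,0,-1],
  ],
)

```text
t: 15.78
tcp_pos: [0.617, 0.1093, 0.2601]
ee_rot: [[-0.997, -0.048, 0.056], [-0.074, 0.642, -0.764], [0.001, -0.766, -0.643]]
force: [0.4, 0.2, -0.9]
grip_width: 0.0095
grasp_force: 50.0
```

Run:
```python
from h import *
from workcell import get_image
o=readout.get_obs();print(o['t'],o['tcp_pos'],o['force'],o['q'].round(1),o['grip_width'], 'az/tip err',Ro.from_matrix(tool(94.1,-50).T@o['ee_rot']).magnitude()*57.3)
for n in('top','scene'):
    im=get_image(n)[:,:,::-1];cv2.imwrite(f'pics/{n}7raw.png',im)
# drawer interior pixels vs t6: cassette tan blobs on the drawer floor
D=np.array([.604,.2892,.02]);h=np.array([-.071,.9975,0]);e=np.array([.9975,.071,0])
for n in('top','scene'):
    im=cv2.imread(f'pics/{n}7raw.png');poly=np.array([proj(n,D+a*h+b*e) for a,b in((-.0995,-.117),(-.0995,.117),(.04,.117),(.04,-.117))]).astype(np.int32)
    m=np.zeros(im.shape[:2],np.uint8);cv2.fillPoly(m,[poly],1)
    hsv=cv2.cvtColor(im,cv2.COLOR_BGR2HSV);x,y,w,hh=cv2.boundingRect(poly);print(n,x,y,w,hh)
    g=im.mean(2).astype(int);rb=im[:,:,2].astype(int)-im[:,:,0]
    for r in range(y,y+hh,2):print(r,' '.join('%3d/%-3d'%(g[r,c],rb[r,c]) if m[r,c] else '   .   ' for c in range(x,x+w,4)))
```

```text
15.775 [0.61703361 0.10931063 0.26009158] [ 0.38897095  0.23255002 -0.90771198] [-50.9  36.9  23.8  81.3  30.3  88.4  58.2] 0.009482597351892413 az/tip err 0.129896663082129
top 151 158 49 79
158    .       .       .       .       .       .       .       .       .       .    182/19  183/39     .   
160    .       .     69/28   52/29   80/29   96/29   97/24  100/25  106/36   98/26  184/17  189/31     .   
162 109/23  114/23   86/18   45/9   116/30  152/37  137/31  133/32   89/28   85/23  180/17  192/31     .   
164 119/23  117/22   46/6    37/3    92/23  173/44  163/41  162/41   74/23   83/23  170/20  192/31     .   
166 119/23  116/21   40/6    37/3    86/19  164/41  122/30  160/41   75/24   81/23  167/23  190/31     .   
168 118/22   89/17   35/4    35/3    93/22  158/40  117/28  154/39   77/23   92/25  177/26  182/34     .   
170 123/29   42/7    30/2    39/4    94/22  159/42  165/42  169/44   76/24  118/29  192/26  189/30     .   
172 162/41   32/5    30/3    40/7    92/22  162/41  176/45  171/43  111/27  139/36  194/25  192/30     .   
174    .     32/5    29/2    36/4    81/19  
[... 4948 characters left out ...]
   .       .     72/37  121/44  163/47   65/60   68/58   66/58   69/58   69/60   59/51   62/51     .       .   
180    .       .       .       .       .       .       .       .     73/45   71/60   69/59   62/58   63/57   70/59   61/49   64/52     .       .   
182    .       .       .       .       .       .       .       .       .       .     68/58   71/58   63/58   66/56   55/48     .       .       .   
184    .       .       .       .       .       .       .       .       .       .       .       .     68/58   71/59   54/48     .       .       .   
186    .       .       .       .       .       .       .       .       .       .       .       .       .       .       .       .       .       .
```

Emit:
servo_tool(
  plan=[
    [0,0.022,-0.018,0,0,0,-1],
    [0,0,0,0,0,0,-1],
    [0,0.022,-0.018,0,0,0,-1],
    [0,0,0,0,0,0,-1],
    [0,0.022,-0.018,0,0,0,-1],
    [0,0.022,-0.018,0,0,0,-1],
    [0,0.022,-0.018,0,0,0,-1],
  ],
)

```text
t: 16.75
tcp_pos: [0.615, 0.137, 0.2548]
ee_rot: [[-0.997, -0.048, 0.056], [-0.074, 0.641, -0.764], [0.001, -0.766, -0.643]]
force: [0.7, -0.4, -1.6]
grip_width: 0.0094
grasp_force: 50.0
```

Run:
```python
from h import *
o=readout.get_obs();print(o['t'],o['tcp_pos'],o['force'],o['ft_torque'])
g=np.load('grasp.npz')
for th,lz in((45,.125),(30,.14),(15,.15),(0,.16)):print(th);go(*wp(th,lz),dz=.0568)
```

```text
16.75 [0.61498974 0.13702781 0.25478378] [ 0.68608327 -0.40700523 -1.59653486] [0.97223934 0.03966819 0.04714476]
45
[0.0002, -0.0295, 0.0642, -0.2965, 0.0009, 0.0022] | tcp [0.6198, 0.0691, 0.2361] mm 71 deg 17
30
[0.0003, -0.0201, 0.1022, -0.5583, 0.0006, 0.0023] | tcp [0.6214, 0.046, 0.2045] mm 104 deg 32
15
[0.0003, 0.0047, 0.1365, -0.8201, 0.0003, 0.0024] | tcp [0.6221, 0.0358, 0.1634] mm 137 deg 47
0
[0.0002, 0.039, 0.1609, -1.0819, -0.0001, 0.0025] | tcp [0.6219, 0.0391, 0.1214] mm 166 deg 62
```

Emit:
servo_tool(
  plan=[
    [0,-0.03,0.064,-0.297,0,0.002,-1],
    [0,-0.03,0.064,-0.297,0,0.002,-1],
    [0,-0.02,0.102,-0.558,0,0.002,-1],
    [0,-0.02,0.102,-0.558,0,0.002,-1],
    [0,0.005,0.137,-0.82,0,0.002,-1],
    [0,0.005,0.137,-0.82,0,0.002,-1],
    [0,0.039,0.161,-1.082,0,0.002,-1],
    [0,0.039,0.161,-1.082,0,0.002,-1],
    [0,0.039,0.161,-1.082,0,0.002,-1],
  ],
)

```text
t: 17.88
tcp_pos: [0.6219, 0.0361, 0.121]
ee_rot: [[-0.998, -0.066, -0.015], [-0.067, 0.976, 0.207], [0.001, 0.207, -0.978]]
force: [0.6, -0.2, -1.2]
grip_width: 0.0096
grasp_force: 50.0
```

Run:
```python
from h import *
from workcell import get_image
o=readout.get_obs();print(o['t'],o['tcp_pos'],o['force'])
t=get_image('top')[:,:,::-1];cv2.imwrite('pics/top8raw.png',t)
# empty-tray check: dark pixels on tray floor; tray level, lip at z .16
h=np.array([-.071,.9975,0]);e=np.array([.9975,.071,0]);L=np.array([.608,.2343,.147])
g=t.mean(2).astype(int)
def grid(O,us,vs):
    for v in vs: print(' '.join('%3d'%g[tuple(np.round(proj('top',O+u*h+v*e)[::-1]).astype(int))] for u in us))
print('tray');grid(L,np.arange(-.2,.01,.01),np.arange(-.055,.056,.01))
print('drawer');grid(np.array([.604,.2892,.03]),np.arange(-.095,.05,.007),np.arange(-.11,.111,.01))
G=np.load('grasp.npz')
for up in(.16,.10,.02,.001):
    p=G['p']+[0,0,up];go(p,G['R'],dz=0)
```

```text
17.875 [0.62191393 0.03611327 0.12103218] [ 0.61716429 -0.1600903  -1.17114906]
tray
 33  30 122 142 144 145 147 180 194 196 198 198 182 191 194 197 198 173 185 191 178
 34  30 140 146 146 150 155 203 203 203 206 204 204 202 201 207 206 199 197 196 162
 31  35 144 148 143 145 156 180 186 196 200 201 202 191 195 198 204 198 197 196 165
 26  44 147 148 146 141 122 148 150 202 202 201 206 204 202 202 204 198 196 196 168
 25  49  67  67  57  60  55  90 148 203 191 199 200 200 201 192 201 199 197 196 175
 26  32  36  31  53  62  62 111 151 203 203 202 201 204 203 203 204 198 198 197 174
 27 110 139 132  38  60  72 114 147 201 203 193 198 199 199 202 203 199 196 196 181
 68 132 146 133  37  58  60 113 157 205 204 203 202 202 205 203 206 199 196 197 184
 45 141 140 119  43  59  60 100 146 193 201 202 191 195 198 199 206 200 196 196 183
 22  91  87 104  50  58  78 119 177 199 205 204 204 202 201 204 206 198 197 196 159
 21  74  78  45  58  58  61 119 192 198 199 200 201 192 195 197 204 198 197 196 161
 24 138 144 142  67  59  58 170 201 199 193 203 202 200 198 197 203 194 196 196 161
drawer

[... 1613 characters left out ...]
53 151 166 170 178 173 131 122 122 125 124 121 119 118 123 124 115
106 107 109 113 117  96 107 113 113 111 118 121 122 126 123 123 121 118 122 122 115
177 169 165 166 168 164 160 178 173 167 167 145 123 117 120 125 123 120 120 119 114
154 123 117 114 114 117 120 120 122 119 118 116 116 117 116 116 124 121 118 117  95
[0.1237, -0.2137, -0.0665, -0.0022, -0.0285, 0.142] | tcp [0.5144, -0.193, 0.1425] mm 256 deg 8
[0.1237, -0.2261, -0.0078, -0.0022, -0.0285, 0.142] | tcp [0.5144, -0.193, 0.0825] mm 258 deg 8
[0.1237, -0.2426, 0.0704, -0.0022, -0.0285, 0.142] | tcp [0.5144, -0.193, 0.0025] mm 281 deg 8
[0.1237, -0.2465, 0.089, -0.0022, -0.0285, 0.142] | tcp [0.5144, -0.193, -0.0165] mm 290 deg 8
```

Emit:
servo_tool(
  plan=[
    [0.03,-0.054,-0.017,0,-0.007,0.036,-1],
    [0.06,-0.107,-0.033,-0.001,-0.014,0.071,-1],
    [0.093,-0.16,-0.05,-0.002,-0.021,0.107,-1],
    [0.124,-0.214,-0.066,-0.002,-0.028,0.142,-1],
    [0.124,-0.214,-0.066,-0.002,-0.028,0.142,-1],
    [0.124,-0.219,-0.037,-0.002,-0.028,0.142,-1],
    [0.124,-0.226,-0.008,-0.002,-0.028,0.142,-1],
    [0.124,-0.234,0.031,-0.002,-0.028,0.142,-1],
    [0.124,-0.24,0.056,-0.002,-0.028,0.142,-1],
    [0.124,-0.243,0.07,-0.002,-0.028,0.142,-1],
    [0.124,-0.243,0.07,-0.002,-0.028,0.142,-1],
  ],
)

```text
t: 19.3
tcp_pos: [0.5147, -0.1912, 0.0022]
ee_rot: [[-0.997, 0.07, 0.012], [0.071, 0.975, 0.21], [0.003, 0.21, -0.978]]
force: [0.4, -0.7, -1.3]
grip_width: 0.0097
grasp_force: 50.0
```

Run:
```python
from h import *
o=readout.get_obs();print(o['t'],o['tcp_pos'],o['force'])
G=np.load('grasp.npz')
for up in(.006,.0,-.001):
    p=G['p']+[0,0,up];go(p,G['R'],dz=0)
```

```text
19.3 [ 0.51465809 -0.19118999  0.00219173] [ 0.42192832 -0.6905772  -1.25790244]
[0.0001, -0.0047, 0.013, 0.0014, -0.0022, 0.0033] | tcp [0.5144, -0.193, -0.0115] mm 14 deg 0
[0.0001, -0.0059, 0.0189, 0.0014, -0.0022, 0.0033] | tcp [0.5144, -0.193, -0.0175] mm 20 deg 0
[0.0001, -0.0062, 0.0198, 0.0014, -0.0022, 0.0033] | tcp [0.5144, -0.193, -0.0185] mm 21 deg 0
```

Emit:
servo_tool(
  plan=[
    [0,-0.003,0.007,0.001,-0.002,0.003,-1],
    [0,-0.005,0.013,0.001,-0.002,0.003,-1],
    [0,-0.006,0.016,0.001,-0.002,0.003,-1],
    [0,-0.006,0.018,0.001,-0.002,0.003,-1],
    [0,-0.006,0.019,0.001,-0.002,0.003,-1],
    [0,-0.006,0.019,0.001,-0.002,0.003,-1],
  ],
)

```text
t: 20.05
tcp_pos: [0.5143, -0.194, -0.0174]
ee_rot: [[-0.997, 0.075, 0.015], [0.076, 0.975, 0.209], [0.001, 0.209, -0.978]]
force: [0.4, 0.1, -1.8]
grip_width: 0.0098
grasp_force: 50.0
```

Emit:
servo_tool(
  plan=[
    [0,0,0.001,0,0,0,-1],
    [0,0,0.0015,0,0,0,-1],
    [0,0,0.0015,0,0,0,-1],
  ],
)

```text
t: 20.42
tcp_pos: [0.5144, -0.194, -0.0176]
ee_rot: [[-0.997, 0.075, 0.016], [0.076, 0.975, 0.209], [0.0, 0.209, -0.978]]
force: [-8.8, -0.5, 26.0]
grip_width: 0.0094
grasp_force: 50.0
```

Emit:
servo_tool(
  plan=[
    [0,0,-0.0014,0,0,0,-1],
    [0,0,-0.0014,0,0,0,-0.6],
    [0,0,-0.0014,0,0,0,-0.36],
    [0,0,-0.0014,0,0,0,-0.36],
    [0,0,-0.0014,0,0,0,-0.36],
    [0,0,-0.03,0,0,0,-0.36],
    [0,0,-0.08,0,0,0,-0.36],
    [0,0,-0.14,0,0,0,-0.36],
    [0,0,-0.2,0,0,0,-0.36],
    [0,0,-0.2,0,0,0,-0.36],
  ],
)

```text
t: 21.68
tcp_pos: [0.5129, -0.2375, 0.1808]
ee_rot: [[-0.997, 0.075, 0.021], [0.077, 0.976, 0.205], [-0.005, 0.206, -0.978]]
force: [-0.0, -0.2, -0.3]
grip_width: 0.0302
grasp_force: 0.0
```

Run:
```python
from h import *
from workcell import get_image
o=readout.get_obs();print(o['t'],o['tcp_pos'],o['force'],o['grip_width'])
t=get_image('top')[:,:,::-1];cv2.imwrite('pics/top9raw.png',t);s=get_image('scene')[:,:,::-1];cv2.imwrite('pics/scene9raw.png',s)
a=cv2.imread('pics/top0raw.png');
# scene tray: compare against first image near wall tops
s0=cv2.imread('pics/scene0raw.png').astype(int)
d=np.abs(s.astype(int)-s0).mean(2);
for n,(u,v) in {'lipnear':(266,243),'lipfar':(373,290),'backfar':(228,416)}.items():
    _,x,y=S(u,v);x,y=int(x),int(y);print(n,d[y-6:y+7,x-6:x+7].mean().round(1))
h=np.array([-.071,.9975,0]);e=np.array([.9975,.071,0]);g=t.mean(2).astype(int)
print('drawer');O=np.array([.604,.2892,.03])
for v in np.arange(-.11,.111,.008): print(' '.join('%3d'%g[tuple(np.round(proj('top',O+u*h+v*e)[::-1]).astype(int))] for u in np.arange(-.1,.08,.007)))
R=tool(94.1);B=np.array([.615,.1331,.066])
print('via');go(B+[0,-.06,.15],R,dz=.0568);go(B+[0,0,.06],R,dz=.0568)
```

```text
21.675 [ 0.51289238 -0.23748742  0.18084981] [-0.02139993 -0.21647321 -0.25449866] 0.030176910906446915
lipnear 3.8
lipfar 4.6
backfar 2.9
drawer
145 149 128 117 115 116 121 121 121 116 117 117 115 116 117 116 117 120 119 115 115 108  69 113 140 143
149 151 120 116 113 113 118 119 121 117 116 117 116 114 118 119 120 118 119 114 113 107  67 111 139 143
148 149 117 117 116 115 116 118 118 118 119 121 116 117 117 120 117 116 117 115 117 108  66 110 138 143
156 150 115 117 115 116 115 119 120 115 113 117 116 117 115 117 116 118 117 115 116 107  65 108 138 142
156 134 114 115 114 113 117 117 119 118 119 118 119 120 118 119 118 116 115 115 113  99  69 108 138 142
154 142 121 117 118 118 122 117 118 116 115 115 119 116 119 120 120 119 118 117 117 110  74 108 138 142
150 134 116 120 119 118 117 120 122 119 117 119 117 116 118 116 120 118 118 118 120  97  66 107 138 141
142 131 117 119 119 119 119 120 121 120 119 120 120 116 120 123 123 116 118 119 119  91  65 106 139 141
148 135 121 120 118 117 117 117 117 118 121 119 118 115 120 122 118 115 115 116 107  72  59 107 139 140
142 133 118 116 11
[... 1448 characters left out ...]
6 116 118 117 115 115 118 119 119 120 118 118 119 116 115 117 116 116 117  94  66 114 140 136
140 127 115 117 119 120 117 116 119 121 119 121 118 121 123 122 117 115 115 119 119  99  67 113 140 137
135 129 115 117 118 118 117 117 117 119 121 115 116 120 122 119 118 114 114 118 118  95  68 135 139 138
142 132 117 116 117 117 115 117 116 115 117 115 117 118 113 116 119 118 116 117 115  92  64 134 139 137
146 140 121 116 116 118 119 121 119 116 119 116 114 118 117 116 119 121 118 116 115  93  66 133 139 137
via
[-0.0799, 0.3048, 0.083, 0.2103, 0.015, -0.1473] | tcp [0.615, 0.0731, 0.1592] mm 326 deg 15
[-0.0754, 0.3445, 0.1835, 0.2103, 0.015, -0.1473] | tcp [0.615, 0.1331, 0.0692] mm 398 deg 15
```

Emit:
servo_tool(
  plan=[
    [-0.08,0.305,0.083,0.21,0.015,-0.147,-0.49],
    [-0.08,0.305,0.083,0.21,0.015,-0.147,-0.49],
    [-0.08,0.305,0.083,0.21,0.015,-0.147,-0.49],
    [-0.08,0.305,0.083,0.21,0.015,-0.147,-0.49],
    [-0.08,0.305,0.083,0.21,0.015,-0.147,-0.49],
    [-0.08,0.305,0.083,0.21,0.015,-0.147,-0.49],
    [-0.075,0.344,0.183,0.21,0.015,-0.147,-0.49],
    [-0.075,0.344,0.183,0.21,0.015,-0.147,-0.49],
    [-0.075,0.344,0.183,0.21,0.015,-0.147,-0.49],
    [-0.075,0.344,0.183,0.21,0.015,-0.147,-0.49],
  ],
  newtons=40,
)

```text
t: 23.02
tcp_pos: [0.6147, 0.1312, 0.0698]
ee_rot: [[-0.998, -0.07, -0.001], [-0.07, 0.998, -0.0], [0.001, -0.0, -1.0]]
force: [0.8, 0.6, -0.0]
grip_width: 0.0241
grasp_force: 0.0
```

Run:
```python
from h import *
o=readout.get_obs();print(o['t'],o['tcp_pos'])
R=tool(94.1);B=np.array([.615,.1331,.066]);go(B,R,dz=.0568)
a=cv2.imread('pics/top0raw.png').astype(int);b=cv2.imread('pics/top9raw.png').astype(int)
d=(np.abs(a-b).max(2)>45).astype(np.uint8);n,l,st,c=cv2.connectedComponentsWithStats(d)
for i in range(1,n):
    if st[i,4]>12:print(st[i],c[i].round())
a=cv2.imread('pics/scene0raw.png').astype(int);b=cv2.imread('pics/scene9raw.png').astype(int)
d=(np.abs(a-b).max(2)>45).astype(np.uint8);n,l,st,c=cv2.connectedComponentsWithStats(d);print('scene')
for i in range(1,n):
    if st[i,4]>12:print(st[i],c[i].round())
```

```text
23.025 [0.61469241 0.13115559 0.06979693]
[-0.0005, 0.0019, 0.0606, -0.0003, -0.0006, -0.0013] | tcp [0.615, 0.1331, 0.0092] mm 61 deg 0
[ 147  153   71   88 4495] [179. 196.]
[  344   193   163   191 17856] [428. 291.]
[148 206   4  31  90] [149. 222.]
[270 210  19  12 160] [279. 215.]
[296 211  36  44 181] [322. 239.]
[292 212  20  12 135] [302. 217.]
[295 212  28  37 617] [312. 232.]
[270 226  14  18 168] [277. 234.]
[ 197  264  117  107 4696] [251. 317.]
[   0  289  213   95 8540] [ 90. 346.]
scene
[  88    0   46   52 1059] [102.  24.]
[126   0   9   6  20] [131.   2.]
[ 188    0   79   92 2419] [240.  31.]
[126  27  14  10  55] [133.  32.]
[122  39  36  32 362] [141.  51.]
[ 91  48  14  19 187] [96. 58.]
[121  56  24  19 306] [132.  64.]
[111  62  10  13  69] [115.  68.]
[92 70 22  9 82] [101.  74.]
[94 80 20  7 46] [104.  83.]
[132  83   5   7  19] [134.  86.]
[86 86 14 20 34] [94. 94.]
[110  86   6   4  13] [113.  88.]
[118  86  17  15  42] [127.  90.]
[101  91   8  26  42] [104. 102.]
[ 136  104  137  118 3913] [179. 151.]
[ 239  145   76   49 1689] [274. 172.]
[268 153   9   5  27] [272. 156.]
[131 154   7   4  16] [134. 155.]
[274 159   9   5  34] [278. 161.]
[284 158  13   8  46] [290. 161.]
[201 198  24  12 127] [212. 203.]
[196 206   5   8  31] [198. 210.]
[206 208   6   6  18] [209. 211.]
[158 231  16  10  71] [165. 236.]
```

Only the four cassette spots in the tray, the drawer area and the arm and its shadow differ from the first image, so all four cassettes went into the drawer. I'll grip the handle and close it.

Emit:
servo_tool(
  plan=[
    [0,0.002,0.02,0,0,0,-0.49],
    [0,0.002,0.04,0,0,0,-0.49],
    [0,0.002,0.055,0,0,0,-0.49],
    [0,0.002,0.06,0,0,0,-0.49],
    [0,0.002,0.06,0,0,0,-0.49],
    [0,0.002,0.06,0,0,0,-1],
    [0,0.002,0.06,0,0,0,-1],
    [0,0.002,0.06,0,0,0,-1],
    [0,0.002,0.06,0,0,0,-1],
  ],
)

```text
t: 24.15
tcp_pos: [0.6147, 0.1345, 0.01]
ee_rot: [[-0.997, -0.071, 0.0], [-0.071, 0.997, 0.001], [-0.0, 0.001, -1.0]]
force: [-0.1, -1.0, 6.4]
grip_width: 0.0099
grasp_force: 40.0
```

Emit:
servo_tool(
  plan=[
    [0,0.012,0,0,0,0,-1],
    [0,0.026,0,0,0,0,-1],
    [0,0.041,0,0,0,0,-1],
    [0,0.056,0,0,0,0,-1],
    [0,0.071,0,0,0,0,-1],
    [0,0.086,0,0,0,0,-1],
    [0,0.101,0,0,0,0,-1],
    [0,0.116,0,0,0,0,-1],
    [0,0.131,0,0,0,0,-1],
    [0,0.142,0,0,0,0,-1],
    [0,0.148,0,0,0,0,-1],
    [0,0.148,0,0,0,0,-1],
  ],
)

```text
t: 25.65
tcp_pos: [0.6055, 0.2834, 0.0101]
ee_rot: [[-0.997, -0.072, 0.003], [-0.072, 0.997, 0.002], [-0.003, 0.001, -1.0]]
force: [12.8, 1.8, -0.7]
grip_width: 0.0098
grasp_force: 40.0
```

Emit:
servo_tool(
  plan=[
    [-0.0005,0.002,0,0,0,0,-1],
    [-0.0005,0.004,0,0,0,0,-1],
    [-0.0005,0.006,0,0,0,0,-1],
    [-0.0005,0.006,0,0,0,0,-1],
  ],
)

```text
t: 26.15
tcp_pos: [0.6052, 0.2889, 0.0101]
ee_rot: [[-0.997, -0.071, 0.002], [-0.071, 0.997, 0.001], [-0.002, 0.001, -1.0]]
force: [9.4, 0.8, 1.5]
grip_width: 0.0098
grasp_force: 40.0
```

Emit:
servo_tool(
  plan=[
    [-0.0005,0.0015,0,0,0,0,-1],
    [-0.0005,0.003,0,0,0,0,-1],
    [-0.0005,0.003,0,0,0,0,-1],
  ],
)

```text
t: 26.52
tcp_pos: [0.6049, 0.292, 0.0101]
ee_rot: [[-0.997, -0.071, 0.001], [-0.071, 0.997, 0.001], [-0.001, 0.001, -1.0]]
force: [5.8, -0.5, 4.6]
grip_width: 0.0099
grasp_force: 40.0
```

Emit:
servo_tool(
  plan=[
    [0,0.001,0,0,0,0,-1],
    [0,0.002,0,0,0,0,-1],
    [0,0.002,0,0,0,0,-1],
  ],
)

```text
t: 26.9
tcp_pos: [0.6049, 0.2929, 0.0101]
ee_rot: [[-0.997, -0.071, 0.001], [-0.071, 0.997, -0.0], [-0.001, -0.0, -1.0]]
force: [5.6, -4.2, 6.2]
grip_width: 0.0095
grasp_force: 40.0
```

Contact with the stop is starting. One more small push will confirm it.

Emit:
servo_tool(
  plan=[
    [0,0.001,0,0,0,0,-1],
    [0,0.0015,0,0,0,0,-1],
    [0,0.0015,0,0,0,0,-1],
  ],
)

```text
t: 27.28
tcp_pos: [0.6049, 0.2929, 0.01]
ee_rot: [[-0.998, -0.07, 0.001], [-0.07, 0.998, -0.002], [-0.001, -0.002, -1.0]]
force: [3.7, -9.6, 9.5]
grip_width: 0.01
grasp_force: 40.0
```

Emit:
servo_tool(
  plan=[
    [0,0,0,0,0,0,-0.45],
    [0,0,0,0,0,0,-0.45],
    [0,0,0,0,0,0,-0.45],
    [0,-0.002,-0.03,0,0,0,-0.45],
    [0,-0.002,-0.08,0,0,0,-0.45],
    [0,-0.002,-0.14,0,0,0,-0.45],
    [0,-0.002,-0.2,0,0,0,-0.45],
    [0,-0.1,-0.25,0,0,0,-0.45],
    [0,-0.15,-0.25,0,0,0,-0.45],
    [0.2,-0.2,-0.25,0,0,0,-0.45],
    [0.2,-0.2,-0.25,0,0,0,-0.45],
    [0.2,-0.2,-0.25,0,0,0,-0.45],
    [0.2,-0.2,-0.25,0,0,0,-0.45],
    [0.2,-0.2,-0.25,0,0,0,-0.45],
  ],
)

```text
t: 29.02
tcp_pos: [0.4177, 0.0804, 0.2602]
ee_rot: [[-0.997, -0.071, 0.001], [-0.071, 0.997, 0.002], [-0.001, 0.001, -1.0]]
force: [1.0, 1.0, 0.4]
grip_width: 0.0255
grasp_force: 0.0
```

Run:
```python
from h import *
from workcell import get_image
o=readout.get_obs();print(o['t'],o['tcp_pos'],o['force'])
t=get_image('top')[:,:,::-1];cv2.imwrite('pics/top10raw.png',t);a=cv2.imread('pics/top0raw.png')
# bar column, rows 180-214, before / after
for im in(a,t):
    print([im[r,155:172].mean(1).astype(int).tolist() for r in(184,190,206)])
d=(np.abs(a.astype(int)-t).max(2)>45).astype(np.uint8);n,l,st,c=cv2.connectedComponentsWithStats(d)
for i in range(1,n):
    if st[i,4]>12:print(st[i],c[i].round())
```

```text
29.025 [0.41766985 0.08041444 0.26023093] [1.04169574 0.95056997 0.43789754]
[[101, 103, 103, 105, 104, 101, 107, 129, 151, 149, 123, 93, 89, 100, 106, 106, 106], [66, 65, 72, 85, 95, 98, 107, 127, 150, 150, 127, 94, 85, 93, 97, 98, 99], [67, 70, 72, 83, 94, 101, 107, 121, 140, 150, 137, 110, 95, 96, 99, 101, 100]]
[[113, 118, 119, 124, 143, 158, 151, 120, 91, 91, 105, 111, 112, 112, 111, 111, 112], [91, 98, 103, 114, 135, 156, 153, 122, 89, 85, 98, 103, 103, 104, 103, 104, 103], [90, 94, 101, 114, 137, 158, 157, 132, 99, 91, 100, 105, 106, 106, 107, 106, 106]]
[147 154   5  87 329] [149. 198.]
[154 158   4  23  73] [156. 169.]
[163 178   5  38 135] [165. 196.]
[159 184   3  26  76] [160. 196.]
[155 187   3  11  20] [156. 192.]
[156 200   2  10  18] [156. 204.]
[270 210  19  12 151] [279. 215.]
[293 212  19  12 154] [302. 217.]
[155 214   4  26  75] [157. 226.]
[270 226  14  18 155] [277. 234.]
[295 228  11  18 154] [300. 236.]
[    0   241   263   143 19611] [154. 323.]
[244 380   9   4  17] [248. 382.]
```

```bash
python3 -c "
from workcell import job
print(job.sign_off())"
```

```text
the job is handed in; nothing more can be done
None
```

Job handed in at about 29 s: all four cassettes are in the drawer, which is pushed fully shut against its stop, the empty tray is back level on its mat, and the camera shows nothing else on the bench moved.

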